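Put the sanding block away through the dust dock's sprung flap

TASK

Put the sanding block away in the dust dock: lay it flat and let go of it on the dock's open apron, lengthwise in front of the flap, then push it from behind through the sprung flap and on under the roof until it is pressed home against the sprung stop hidden inside, with a steady push of about 13 N held for about a second (never more than 20 N on the block once it is at the flap). Take the gripper out so that the flap swings shut behind the block; keep the block down in the lane all the way (through the flap, not over it), and leave the oil jar, the roll of masking tape and the tape measure where they are.

Things in the scene. Friction and masses are not known exactly. Their poses are not given: they have to be found in the camera images.
- block_center (a point): the sanding block, a plain wooden block 100 mm long (its own y), 56 mm wide (x), 28 mm high, 0.10 to 0.18 kg, lying flat on the bench; this point is its centre, 14 mm above its underside; its z points up
- dock: the dust dock, a fixed wooden tray 415 x 118 mm with a lane along it. Origin: on its underside (bench top), mid-lane, at the shut flap; x runs along the lane in the pushing direction, y to its left, z up. Floor top at z = 14 mm, from x = -155 to 260 mm; wall tops at z = 50. Lane 61 mm wide (y = -30.5 to 30.5). The x, y, z of the dock's points below are in this frame, in mm
- apron (a point): point on the dock floor at x = -100: middle of the open apron, which has no walls from x = -155 to -46
- mouth (a point): point on the dock floor at x = -12, mid-lane: narrow end of the flared mouth, 84 mm wide inside at x = -46, 61 mm here
- bay (a point): point on the dock floor at x = 42, in the bay behind the flap; from x = 0 to 80 the lane is 16 mm wider on its right (-y) side, where the open flap goes, then narrows on a slant to 61 mm again at x = 100. Open above up to x = 140. Sliding the block through the flap takes up to some 8 N when done slowly; further on 2 N at most
- pocket (a point): point on the dock floor at x = 140, mid-lane, below the front edge of the roof (roof top z = 57, x = 140 to 262). A sprung rubber-faced stop is hidden under it; its place changes and is not given: the block's front end meets it between x = 184 and 218 (block centre 134 to 168). It gives 1 mm per 2 N, up to 14 mm, and springs back slowly when let go
- flap (a joint): the sprung flap, an aluminium leaf 67 mm long and 36 mm high (z = 16 to 52) on an upright hinge at dock x = 4, y = -39; the value is its opening in rad: 0 shut across the lane, about 1.57 swung inward (toward +x) along the lane's right side; the block meets it close to the hinge, so open it slowly (30 mm/s or less); a spring shuts it (0.022 N m at 0, 0.055 N m wide open). It needs the lane free up to dock x = 72 to swing shut
- oil_jar: bystander: jar with dark screw lid, 60 mm across, 88 mm high; origin at the centre of its underside
- masking_tape: bystander: roll of masking tape lying flat, 87 mm across, 24 mm high; origin at the centre of its underside
- tape_measure: bystander: black tape measure, 48 x 85 mm, 40 mm high; origin at the centre of its underside
There are look-alikes about, which are no part of the job. Of the things that look like the part that bears block_center, the larger one is meant.

How it is judged:
On the way, in this order (a step that is already met when the one before it is completed fails the run):
1. the block lies flat on the apron, lengthwise in front of the shut flap, let go (x of block_center in the frame of dock between -0.13 and -0.055 m and y of block_center in the frame of dock between -0.025 and 0.025 m and z of block_center in the frame of dock below 0.032 m and angle between the y axis of block_center and the x axis of dock, either way round below 0.3 rad and contact force between the fingers and sanding_block below 0.3 N and value of joint flap below 0.1 rad), for 0.1 s.
2. the block, low in the lane, has pushed the flap open (value of joint flap above 0.7 rad and x of block_center in the frame of dock between -0.02 and 0.08 m and z of block_center in the frame of dock below 0.034 m), for 0.05 s.
3. the block is past the flap and pressed home on the stop: standing still under a push of more than 8 N (x of block_center in the frame of dock above 0.128 m and contact force between the fingers and sanding_block above 8 N and linear speed of sanding_block below 0.005 m/s), for 0.3 s.
At the end, for the whole second after the job is handed in: the block lies flat and at rest on the dock floor in the pocket, its centre more than 124 mm beyond the flap's line (dock x), within 0.15 rad of the lane, and the flap is shut behind it (within 0.08 rad) (x of block_center in the frame of dock above 0.124 m and z of block_center in the frame of dock below 0.032 m and angle between the y axis of block_center and the x axis of dock, either way round below 0.15 rad and linear speed of sanding_block below 0.01 m/s and value of joint flap below 0.08 rad); the robot touches nothing.
It fails at once if the block, low in the lane, is pushed with more than 20 N once it is at the flap (x of block_center in the frame of dock above -0.045 m and horizontal distance between block_center and dock below 0.24 m and y of block_center in the frame of dock between -0.04 and 0.04 m and contact force between the fingers and sanding_block above 20 N and z of block_center in the frame of dock below 0.041 m).
It fails at once if the block is lifted out of the lane while it holds the flap open (x of block_center in the frame of dock between -0.02 and 0.13 m and y of block_center in the frame of dock between -0.05 and 0.05 m and z of block_center in the frame of dock above 0.046 m and value of joint flap above 0.2 rad).
It fails at once if the oil jar, the masking tape or the tape measure is shifted by more than 20 mm (distance of any of oil_jar, masking_tape, tape_measure from where it was at the start of the episode above 0.02 m).
It also fails if it takes over 72 s, if anything falls off the work surface, if the arm or the gripper's body presses on something with over 40 N, if the wrist force passes 120 N, or if a joint passes its speed limit or range.

ROBOT

A 7-joint arm with a two-finger parallel gripper is mounted at the origin on a cart in front of the work surface, level with it; the furniture and walls round the work are solid. World frame = base frame: x ahead of the robot, y to its left, z up, the work surface at z = 0. Lengths are in m, angles in rad, forces in N, time in s.
With the tool pointing down it reaches from about 0.4 to 0.85 m from the base axis. Payload 6.9 kg.
Tool frame: the origin (TCP) lies between the finger pads; the fingertips stand 17 mm ahead of it and the grasp point (between the pads) lies 2 mm behind it; z points along the fingers, y is the line along which they close (so a half turn about z gives the same grasp; the last joint's range is limited). The gripper opens to 85 mm and grips with 20 to 120 N. Pads are 22 mm wide; open, the fingers measure 114 mm over their backs; the gripper's body (76 mm by 85 mm) begins 54 mm behind the grasp point. The pads swing forward as they close: fully open they stand 13 mm farther back than shut.
Start: joints at [1.435, 0.507, -0.238, 1.5, 0.126, 1.149, -0.155], TCP at [0.15, -0.607, 0.248] pointing down, gripper open.
Joint ranges: [-3.08, 3.08], [-0.24, 2.05], [-1.43, 1.35], [0, 2.5], [-1.52, 4.66], [0.17, 1.96], [-2.89, 2.89]. Speed limits (rad/s): [2.39, 2.39, 3.14, 3.14, 3.14, 3.14, 3.14].

INTERFACE

Orientations are given as a unit quaternion [w, x, y, z].
In Python, from cell import arm, planner, get_state, vision, close_job gives the robot as it stands. Calls block until the motion is done:
- arm.move_to(position, orientation): joint-space move of the TCP to a pose.
- arm.move_linear(position, orientation=None, velocity=0.15): straight line of the TCP; orientation=None keeps the orientation; velocity is the mean speed in m/s.
- arm.movej(angles): joint-space move.
- arm.set_gripper(opening, grasp_force=None): finger opening in m; grasp_force is the grip in N (None keeps the last); returns when the fingers have stopped.
- arm.wait(seconds).
- planner.inverse_kinematics(position, orientation): joint angles nearest the present ones, or None.
- get_state(): the state.
- vision.camera(name): name is "scene" or "top"; returns the picture (400x640x3 uint8, red, green, blue); there is no depth.
- vision.camera_info(name): a dict with "K" (3x3 intrinsics, pixels), "k1" (the pictures are not rectified: a ray, as slopes to the right and down, at radius r is drawn at 1 + k1 r^2 times it, then the intrinsics apply), "extrinsics" (4x4, takes a point from camera to world coordinates). Camera axes: x right, y up, looking along -z (the intrinsics and any distortion apply to the point x, -y, -z); pixel columns grow to the right and rows downward; lengths in m; the calibration is good to about 2 mm. A picture is of the moment at which its call begins. camera_info takes no time and is no camera call.
A pose or a line that the arm cannot do raises arm.PlanningError and nothing moves.
- close_job(): hands the job in; it is judged then, once.
The state is a dict: "time_s": time; "qpos": joint angles; "joint_velocities": joint speeds; "joint_efforts": joint torques, N m; "eef_pos": TCP position; "eef_rot": TCP orientation; "force": force on the tool from outside, world axes, zero at the start; "torque": the same for the moment, N m; "gripper_width": finger opening in m; "gripper_force": force on a finger pad.
Only numpy, scipy, OpenCV 4.12 (cv2) and the standard library are available. Lean on these libraries where they do the work, as an engineer would, in place of code of your own. Each camera call takes 0.05 s, during which the arm holds its last target. There are 200 camera calls.

## Working session

There is one attempt and no reset: what is moved stays moved. The work goes in short steps, each a Python script; the robot and the scene stay as the last script left them, time stands still between calls to the robot, and variables do not carry over. Pictures are saved under pics/ and viewed, at most 10 in all, crops included, and the job is handed in when it is done.

```bash
mkdir -p pics; ls; python3 - <<'E'
from cell import vision,get_state
import cv2
for n in("scene","top"):
    im=vision.camera(n); cv2.imwrite(f"pics/{n}0.png",im[:,:,::-1]); print(n,vision.camera_info(n))
print(get_state())
E
```

```text
pics
scene {'K': array([[437.0143594 ,   0.        , 316.72684   ],
       [  0.        , 437.0143594 , 206.37335453],
       [  0.        ,   0.        ,   1.        ]]), 'k1': -0.013120795642787607, 'extrinsics': array([[-0.89126128,  0.22311409, -0.39480809,  0.1221511 ],
       [-0.45291564, -0.48174805,  0.7501908 ,  0.53977283],
       [-0.02281988,  0.84743077,  0.53041525,  0.61329983],
       [ 0.        ,  0.        ,  0.        ,  1.        ]])}
top {'K': array([[366.59915831,   0.        , 318.0946141 ],
       [  0.        , 366.59915831, 203.39801413],
       [  0.        ,   0.        ,   1.        ]]), 'k1': -0.08139453451435504, 'extrinsics': array([[ 0.02848554,  0.99395181, -0.10605832,  0.44294102],
       [-0.99880529,  0.02408783, -0.04251777, -0.27918435],
       [-0.0397059 ,  0.10714275,  0.99345049,  0.89558827],
       [ 0.        ,  0.        ,  0.        ,  1.        ]])}
{'time_s': 0.1, 'qpos': array([ 1.43448837,  0.50822591, -0.23752209,  1.50100117,  0.12567384,
        1.14890272, -0.15481468]), 'joint_velocities': array([-0.00072274, -0.00144846, -0.0027238 , -0.0046688 , -0.00053231,
       -0.00064351, -0.00031379]), 'joint_efforts': array([-5.53381236e-03, -6.21841478e+01, -2.19452865e+00, -2.50207919e+01,
        1.25985243e-02,  7.83386291e-03, -3.19015828e-05]), 'eef_pos': array([ 0.14949585, -0.6064356 ,  0.24754449]), 'eef_rot': array([-7.70369751e-04,  9.92701254e-01,  1.20596920e-01, -9.87455557e-05]), 'force': array([ 0.77379784, -0.54299723, -0.21956274]), 'torque': array([-0.03766113,  0.00758447,  0.00382434]), 'gripper_force': 0.0, 'gripper_width': 0.08528719428139214}
```

View pics/top0.png

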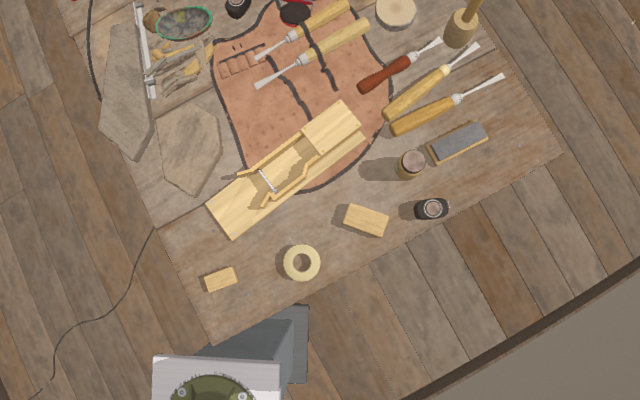

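View pics/scene0.png

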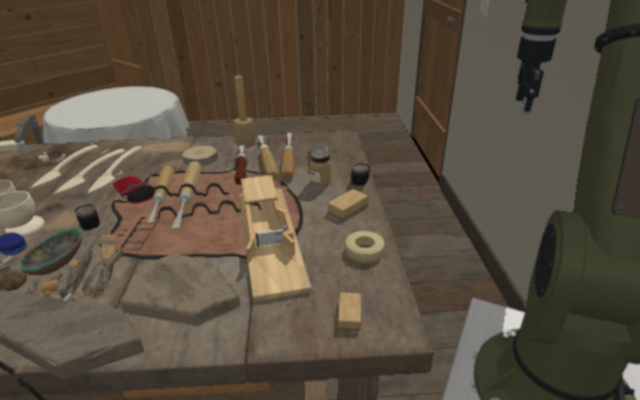

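Top view: dock from (222,222) at the apron to (345,115) at the roof, flap near (267,180). The candidates for the block are (366,220), which is larger, and (220,279), which is smaller; the grey-topped stone at (458,142) is not plain wood. The larger one at (366,220) fits. I'll confirm with an enlarged crop.

```bash
cat > h.py <<'E'
import numpy as np, cv2
from cell import arm,planner,get_state,vision
def ray(n,px):
    c=vision.camera_info(n); k=c['k1']
    p=cv2.undistortPoints(np.array([[px]],float),c['K'],np.array([k,0,0,0.]))[0,0]
    E=c['extrinsics']; return E[:3,3],E[:3,:3]@np.array([p[0],-p[1],-1])
def hit(n,px,z):
    o,d=ray(n,px); return o+d*(z-o[2])/d[2]
def proj(n,P):
    c=vision.camera_info(n);E=c['extrinsics'];P=np.atleast_2d(P)
    q=(P-E[:3,3])@E[:3,:3]; q=q*[1,-1,-1]
    return cv2.projectPoints(q,np.zeros(3),np.zeros(3),c['K'],np.array([c['k1'],0,0,0.]))[0][:,0]
E
python3 - <<'E'
from h import *
im=cv2.imread("pics/top0.png"); cv2.imwrite("pics/c0.png",cv2.resize(im[90:300,195:445],None,fx=2.8,fy=2.8,interpolation=cv2.INTER_CUBIC)) 
im=cv2.imread("pics/scene0.png"); cv2.imwrite("pics/c1.png",cv2.resize(im[165:335,230:390],None,fx=3.5,fy=3.5,interpolation=cv2.INTER_CUBIC))
E
```

```text
(no output)
```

View pics/c0.png

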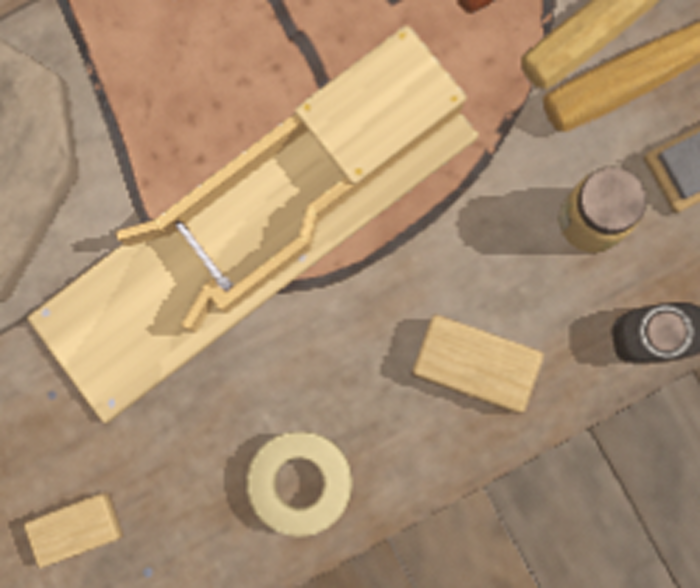

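View pics/c1.png

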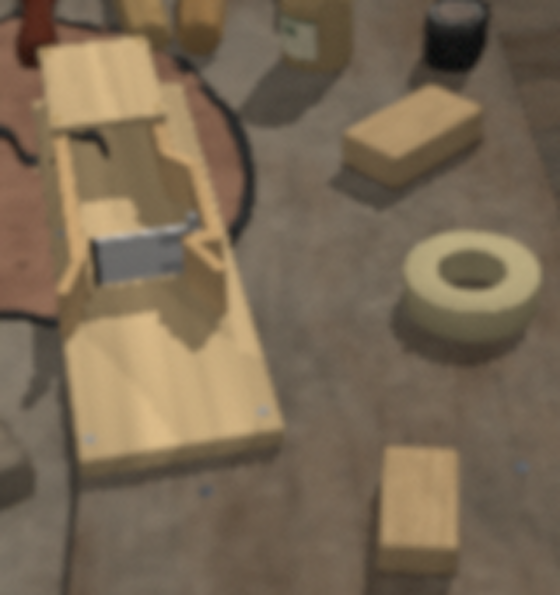

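Crop c0: the larger plain block has its top corners at (435,317), (543,352), (522,411), (415,370), so it is the one meant. The small one is at (72,530). The dock's apron corners are at (28,316) and (108,421), the flap top runs from (180,225) to (226,285), and the roof corners are clear in both crops. Next I'll fit poses.

```bash
cat > fit.py <<'E'
from h import *
from scipy.optimize import least_squares
T=lambda a:(np.array(a)+.5)/2.8-.5+[195,90]
S=lambda a:(np.array(a)+.5)/3.5-.5+[230,165]
def pose(p,Q):
    c,s=np.cos(p[2]),np.sin(p[2]); Q=np.array(Q,float)
    return np.c_[p[0]+c*Q[:,0]-s*Q[:,1],p[1]+s*Q[:,0]+c*Q[:,1],Q[:,2]]
def dm(q):
    L,R,w,v=q; return np.array([[-.155,L,.014],[-.155,-R,.014],[.140,w,.057],[.140,-v,.057],[.262,-v,.057],[.262,w,.057],[.004,-.039,.052],[.004,.028,.052]])
dt=T([(28,316),(108,421),(298,112),(358,180),(465,98),(405,27),(226,285),(180,225)])
ds=S([(83,462),(280,430),(52,130),(163,118),(150,40),(40,50),(190,222),(93,240)])
def fd(p):
    P=pose(p,dm(p[3:])); return np.r_[proj("top",P)-dt,proj("scene",P)-ds].ravel()
a=hit("top",dt[0],.014);b=hit("top",dt[2],.057);th=np.arctan2(*(b-a)[1::-1])
r=least_squares(fd,[(a[0]+b[0])/2,(a[1]+b[1])/2,th,.059,.059,.04,.04],loss='soft_l1')
print("dock",r.x.round(4)); print(fd(r.x).reshape(-1,2).round(1).tolist())
bm=[[-.028,.05,.028],[.028,.05,.028],[.028,-.05,.028],[-.028,-.05,.028]]
bt=T([(435,317),(543,352),(522,411),(415,370)]); bs=S([(345,135),(432,86),(483,107),(393,158)])
h=np.array([hit("top",q,.028) for q in bt]); print(h.round(4).tolist(),"side lengths",np.linalg.norm(h-np.roll(h,-1,0),axis=1).round(4))
hs=np.array([hit("scene",q,.028) for q in bs]); print("centers",h.mean(0),hs.mean(0))
d=h[1]-h[0]+h[2]-h[3]; print("long axis",np.arctan2(d[1],d[0]))
for n,u in(("jar",(612,198)),("measure",(667,332)),("roll",(300,483))): print(n,hit("top",T(u),{"jar":.088,"measure":.04,"roll":.024}[n]).round(3))
E
python3 fit.py
```

```text
dock [ 0.5868 -0.1137 -0.8847  0.0541  0.0595  0.0425  0.0376]
[[-0.6, 0.7], [-2.5, -0.1], [-1.2, -0.6], [-2.0, 1.0], [0.7, -0.9], [1.1, -0.9], [-0.4, -0.2], [-0.8, -0.9], [-0.1, -0.1], [0.5, -0.5], [0.5, -0.8], [1.0, -1.6], [-1.5, -1.5], [0.4, -0.7], [2.5, 0.5], [0.4, -0.3]]
[[0.5386, -0.3179, 0.028], [0.5111, -0.4096, 0.028], [0.461, -0.3925, 0.028], [0.4932, -0.302, 0.028]] side lengths [0.0957 0.0529 0.096  0.0481]
centers [ 0.50097986 -0.35548551  0.028     ] [ 0.50046736 -0.35344808  0.028     ]
long axis -1.8874373218240486
jar [ 0.631 -0.455  0.088]
measure [ 0.529 -0.511  0.04 ]
roll [ 0.395 -0.207  0.024]
```

```bash
sed -i 's/L,R,w,v=q/L,w=q;R=.118-L;v=w/; s/,\.059,\.059,\.04,\.04\]/,.059,.04]/; s/return np.r_\[.*/e=np.r_[proj("top",P)-dt,proj("scene",P)-ds];e[14]=0;return e.ravel()/' fit.py; python3 fit.py | head -2
cat >> h.py <<'E'
def Q(psi): return [0,np.cos(psi/2),np.sin(psi/2),0]
E
python3 - <<'E'
from h import *
for psi in(1.254,-1.887):
    for P,y in(((.501,-.355,.15),psi),((.501,-.355,.02),psi),((.523,-.036,.035),psi+1.003),((.64,-.18,.03),psi+1.003)):
        q=planner.inverse_kinematics(P,Q(y)); print(psi,P,None if q is None else np.round(q,2))
E
```

```text
dock [ 0.5865 -0.114  -0.8728  0.058   0.0403]
[[-1.2, 0.4], [-1.6, 0.6], [-1.1, -0.2], [-1.4, 1.4], [0.9, -1.0], [0.9, -0.9], [-0.1, -0.3], [-0.8, -0.7], [-0.9, 0.2], [1.7, -1.0], [0.9, -0.8], [1.5, -1.8], [-1.5, -1.6], [0.2, -0.7], [0.0, 0.0], [0.5, -0.3]]
1.254 (0.501, -0.355, 0.15) [ 0.88  0.61 -0.5   1.66  0.34  0.96 -0.06]
1.254 (0.501, -0.355, 0.02) [ 0.8   0.76 -0.37  1.77  0.41  0.69 -0.11]
1.254 (0.523, -0.036, 0.035) [ 0.47  0.72 -0.7   2.    0.73  0.69 -0.02]
1.254 (0.64, -0.18, 0.03) [ 0.62  0.87 -0.69  1.61  0.67  0.91  0.36]
-1.887 (0.501, -0.355, 0.15) [ 0.42  0.59  0.25  1.67 -0.18  0.91 -2.71]
-1.887 (0.501, -0.355, 0.02) [ 0.42  0.76  0.26  1.78 -0.3   0.65 -2.61]
-1.887 (0.523, -0.036, 0.035) [ 0.06  0.63 -0.06  2.01  0.08  0.51 -2.51]
-1.887 (0.64, -0.18, 0.03) [ 0.23  0.78  0.01  1.62 -0.01  0.74 -2.21]
```

```bash
python3 - <<'E'
from h import *
q=Q(1.254)
arm.move_to([.501,-.354,.14],q); arm.move_linear([.501,-.354,.022],q,velocity=.1)
arm.set_gripper(.03,grasp_force=40)
s=get_state(); print(s['gripper_width'],s['gripper_force'],s['eef_pos'],s['force'],s['time_s'])
arm.move_linear([.501,-.354,.15],q)
s=get_state(); print(s['gripper_width'],s['gripper_force'],s['eef_pos'],s['force'],s['time_s'])
E
```

```text
0.054589709255925344 43.553168177604675 [ 0.50133266 -0.35422299  0.02266949] [-1.55876199  0.393832    5.8511015 ] 3.4583
0.05447574974161285 42.715208530426025 [ 0.50035722 -0.3537937   0.14899954] [-0.64453383 -0.83951176 -0.97169644] 4.4583
```

```bash
cat >> h.py <<'E'
TH=-.879; O=np.array([.5867,-.1138]); PSI=TH+np.pi
def W(x,y,z):
    c,s=np.cos(TH),np.sin(TH); return [O[0]+c*x-s*y,O[1]+s*x+c*y,z]
def D(p):
    c,s=np.cos(TH),np.sin(TH); d=np.array(p[:2])-O; return np.array([c*d[0]+s*d[1],-s*d[0]+c*d[1]])
E
python3 - <<'E'
from h import *
q=Q(PSI)
arm.move_to(W(-.097,0,.15),q); arm.move_linear(W(-.097,0,.042),q,velocity=.12)
z=.042
for i in range(8):
    z-=.001; arm.move_linear(W(-.097,0,z),q,velocity=.02); f=get_state()['force'][2]; print(round(z,4),f.round(2))
    if f>4: break
arm.set_gripper(.075); arm.wait(.2)
s=get_state(); print(s['gripper_width'],s['gripper_force'],s['eef_pos'],s['force'],s['time_s'])
arm.move_linear(W(-.097,0,.12),q)
arm.set_gripper(0,grasp_force=40)
arm.move_to(W(-.26,0,.2),q)
for n in("top","scene"): cv2.imwrite(f"pics/{n}1.png",vision.camera(n)[:,:,::-1])
im=cv2.imread("pics/top1.png"); a=cv2.resize(im[90:250,195:385],None,fx=3.5,fy=3.5,interpolation=cv2.INTER_CUBIC); cv2.imwrite("pics/c2.png",a)
print(get_state()['time_s'])
E
```

```text
0.041 -1.35
0.04 -1.04
0.039 -1.36
0.038 -1.25
0.037 -0.75
0.036 7.65
0.07478747884499674 0.0 [ 0.52482787 -0.03910338  0.03593517] [ 0.00609571 -0.37759289 -0.08660911] 8.7417
11.0083
```

View pics/c2.png

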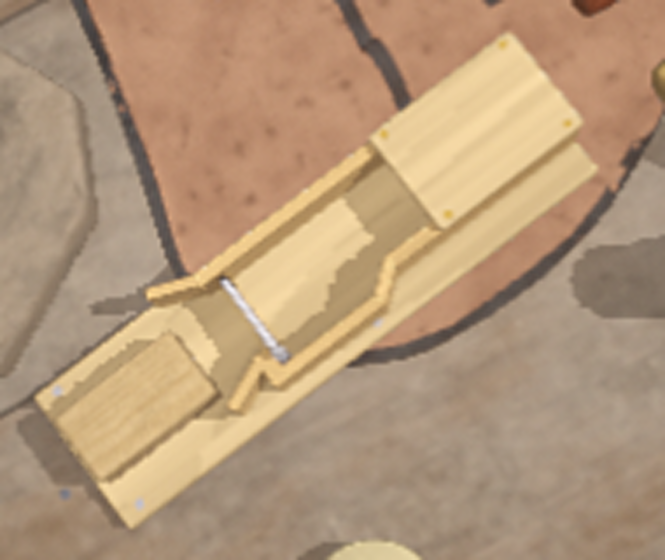

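Block lies on the apron, lengthwise, with crop corners of about (177,335), (218,395), (105,480), (60,425). The flap is shut, from (225,283) to (280,355). I'll put these in the dock frame.

```bash
python3 - <<'E'
from h import *
T=lambda a:(np.array(a)+.5)/3.5-.5+[195,90]
for n,l,z in(("block",[(177,335),(218,395),(105,480),(60,425)],.042),("mouth",[(150,295),(235,408),(205,282),(262,362)],.05),("flap",[(225,283),(280,355)],.052),("roof",[(370,140),(440,226)],.057),("tray",[(36,398),(133,526)],.014)):
    P=np.array([D(hit("top",T(u),z)) for u in l]); print(n,(P*1e3).round(1).tolist(),P.mean(0).round(4))
E
```

```text
block [[-44.2, 19.0], [-46.8, -31.4], [-142.3, -29.6], [-144.7, 19.7]] [-0.0945 -0.0056]
mouth [[-41.7, 50.4], [-42.2, -47.2], [-6.8, 33.9], [-9.2, -33.8]] [-0.025   0.0008]
flap [[3.6, 24.3], [3.3, -38.0]] [ 0.0034 -0.0069]
roof [[140.2, 40.0], [140.5, -36.5]] [0.1404 0.0018]
tray [[-153.0, 53.6], [-151.5, -61.4]] [-0.1523 -0.0039]
```

```bash
cat >> h.py <<'E'
u=np.array([np.cos(TH),np.sin(TH)]); ZP=.0355; q0=Q(PSI)
def fx(): f=get_state()['force'][:2]; return -float(f@u), float(f@[-u[1],u[0]])
def push(x,v,y=0): arm.move_linear(W(x,y,ZP),q0,velocity=v); return fx()
E
python3 - <<'E'
from h import *
arm.move_to(W(-.195,-.001,.1),q0); arm.move_linear(W(-.195,-.001,ZP),q0,velocity=.1)
print(get_state()['gripper_width'],fx(),get_state()['force'])
push(-.165,.08,-.001)
x=-.165
while x<.0599:
    x+=.005; f=push(x,.028,0 if x>-.1 else -.001); print(round(x,3),np.round(f,1),end=' ')
    if f[0]>14: print("HIGH"); break
print(get_state()['time_s'],D(get_state()['eef_pos']))
for n in("top","scene"): cv2.imwrite(f"pics/{n}2.png",vision.camera(n)[:,:,::-1])
a=cv2.imread("pics/top2.png")[90:250,195:385]; b=cv2.imread("pics/scene2.png")[165:325,230:340]
cv2.imwrite("pics/c3.png",cv2.resize(np.hstack([a,b]),None,fx=2.6,fy=2.6,interpolation=cv2.INTER_CUBIC))
E
```

```text
0.00010207219029086567 (-0.3439156794631382, 0.7790355323369603) [ 0.81932754  0.23211364 -0.48305708]
-0.16 [-0.8 -0.8] -0.155 [-0.2  0. ] -0.15 [0.8 0.5] -0.145 [-0.4  0.2] -0.14 [-0.8  0.2] -0.135 [-0.  -0.8] -0.13 [ 0.9 -0.3] -0.125 [0.1 0.3] -0.12 [8.2 0.7] -0.115 [22.2  0.2] HIGH
16.125 [-0.12199516  0.00015681]
```

View pics/c3.png

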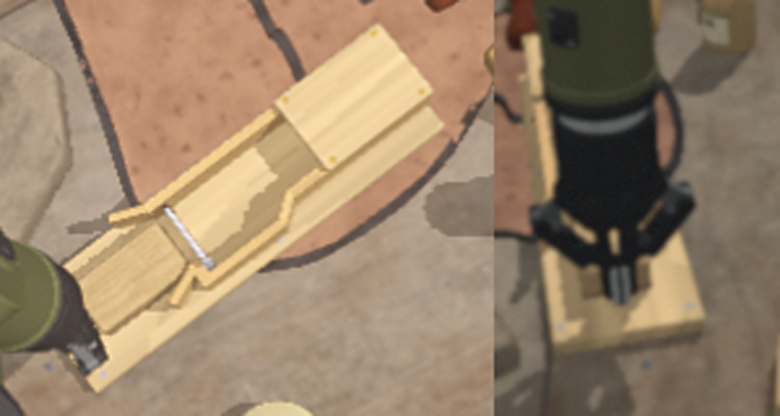

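The block's front right corner is at crop (192,265), close to the right flare wall at (185,285), with force rising to 22 N before the flap. I'll back off and measure.

```bash
python3 - <<'E'
from h import *
push(-.14,.1); print(fx(),get_state()['time_s'])
arm.move_linear(W(-.20,0,.15),q0,velocity=.25); arm.move_to(W(-.3,0,.25),q0)
for n in("top","scene"): cv2.imwrite(f"pics/{n}3.png",vision.camera(n)[:,:,::-1])
a=cv2.imread("pics/top3.png")[140:225,195:305]; b=cv2.imread("pics/scene3.png")[210:295,235:315]
f=lambda i:cv2.resize(i,None,fx=4.2,fy=4.2,interpolation=cv2.INTER_CUBIC)
print(f(a).shape)
cv2.imwrite("pics/c4.png",np.hstack([f(a),f(b)])[:, :800])
E
```

```text
(-0.21922262393260694, -0.34020338677063366) 16.625
(357, 462, 3)
```

View pics/c4.png

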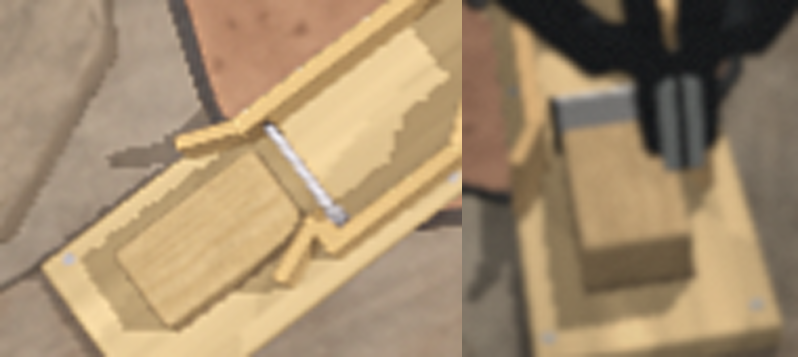

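Block top corners at crop (258,148), (303,215), (175,328), (118,253). The front right corner is wedged on the right flare wall, whose outer end is at (282,282) and inner end at (318,230).

```bash
python3 - <<'E'
from h import *
T=lambda a:(np.array(a)+.5)/4.2-.5+[195,140]
S=lambda a:(np.array(a)-[462,0]+.5)/4.2-.5+[235,210]
for cam,f,l,z in(("top",T,[(258,148),(303,215),(175,328),(118,253)],.042),("top",T,[(240,125),(318,226),(180,146),(282,282)],.05),("top",T,[(268,125),(340,216)],.052),
 ("scene",S,[(582,250),(692,235)],.042),("scene",S,[(588,293),(690,276)],.014),("scene",S,[(548,100)],.052)):
    P=np.array([D(hit(cam,f(u),z)) for u in l]); print(cam,(P*1e3).round(1).tolist(),P.mean(0).round(4))
E
```

```text
top [[-8.6, 23.0], [-11.5, -23.7], [-107.4, -29.7], [-107.9, 24.9]] [-0.0588 -0.0014]
top [[-8.3, 37.7], [-8.2, -35.7], [-42.4, 49.5], [-43.0, -48.2]] [-0.0255  0.0008]
top [[4.3, 27.2], [5.0, -39.3]] [ 0.0047 -0.0061]
scene [[-111.0, 27.9], [-113.0, -25.2]] [-0.112   0.0014]
scene [[-110.2, 27.4], [-110.1, -23.1]] [-0.1102  0.0021]
scene [[2.9, 31.5]] [0.0029 0.0315]
```

```bash
sed -i 's/^TH=.*/TH=-.873; O=np.array([.5867,-.1138])+.0009*np.array([.766,.643]); PSI=TH+np.pi/' h.py
python3 - <<'E'
from h import *
Z=.037
arm.move_to(W(-.088,0,.13),q0); arm.set_gripper(.08); arm.move_linear(W(-.088,0,Z),q0,velocity=.12)
arm.set_gripper(.03,grasp_force=25); s=get_state(); print(s['gripper_width'],fx(),s['time_s'])
Z+=.0008
arm.move_linear(W(-.088,0,Z),q0,velocity=.03); arm.move_linear(W(-.102,0,Z),q0,velocity=.05); print('free',fx(),get_state()['torque'])
x=-.102
while x<-.0805:
    x+=.002; arm.move_linear(W(x,0,Z),q0,velocity=.02); s=get_state(); print(round(x,4),np.round(fx(),1),s['force'][2].round(1),s['torque'].round(2))
    if fx()[0]>7: break
print(D(s['eef_pos']),s['time_s'])
E
```

```text
0.05493076937836056 (1.1496763543095467, -1.0291925794307144) 20.9917
free (2.354368653764082, -0.501325707843748) [0.42340097 0.23536737 0.05649439]
-0.1 [2.  0.9] 2.8 [0.43 0.19 0.08]
-0.098 [0.9 0.9] 2.6 [0.35 0.08 0.05]
-0.096 [1.3 0.3] 3.9 [0.41 0.06 0.05]
-0.094 [2.5 0.8] 5.4 [0.46 0.17 0.05]
-0.092 [ 3.1 -0.6] 5.1 [0.49 0.24 0.1 ]
-0.09 [ 2.4 -0.1] 4.7 [0.49 0.26 0.1 ]
-0.088 [ 2.6 -0.4] 5.1 [0.46 0.26 0.04]
-0.086 [ 8.2 -0.6] 8.3 [ 1.37  0.99 -0.16]
[-8.75502727e-02  8.24641452e-05] 23.675
```

Force is straight back, with a z-moment of about -0.2 N m, so the catch is at the block's right front corner. I'll shift left and retry, probing the throat.

```bash
python3 - <<'E'
from h import *
Z=.0378
def go(x,y,v=.03): arm.move_linear(W(x,y,Z),q0,velocity=v); s=get_state(); return fx(),s['force'][2],s['torque'][2]
go(-.096,0,.06); b=go(-.096,.002); print('base',np.round(np.hstack(b),2))
for y in(.002,.004,.006):
    go(-.096,y); x=-.092; ok=True
    while x<-.0765:
        x+=.002; r=go(x,y,.025)
        if r[0][0]>8: ok=False;break
    print(y,round(x,4),np.round(np.hstack(r),2),D(get_state()['eef_pos']).round(4))
    if ok: break
print(get_state()['time_s'])
E
```

```text
base [ 2.99 -4.37  8.9  -0.09]
0.002 -0.076 [3.76 0.17 6.12 0.05] [-0.0764  0.002 ]
26.6333
```

```bash
python3 - <<'E'
from h import *
Z=.0378
for y in(.003,.004,.005,.006,.002,.001,0.,.002):
    arm.move_linear(W(-.0765,y,Z),q0,velocity=.02); s=get_state(); print(y,np.round(fx(),2),D(s['eef_pos']).round(4))
    
print(s['time_s'])
E
```

```text
0.003 [ 2.34 -2.87] [-0.0764  0.0021]
0.004 [ 3.24 -5.12] [-0.0764  0.0022]
0.005 [ 3.29 -7.22] [-0.0764  0.0023]
0.006 [ 0.85 -5.6 ] [-0.076   0.0041]
0.002 [-1.84  0.31] [-0.076  0.002]
0.001 [-1.16  1.27] [-0.0762  0.0012]
0.0 [-1.89  4.53] [-0.0764  0.001 ]
0.002 [-1.52 -0.32] [-0.0763  0.0012]
28.7333
```

```bash
cat > p.py <<'E'
from h import *
y=.0025; log=[]
arm.move_linear(W(-.0765,y,.0378),q0,velocity=.02)
arm.set_gripper(.08); arm.move_linear(W(-.0765,y,.11),q0,velocity=.2); arm.set_gripper(0,grasp_force=40)
arm.move_linear(W(-.15,y,.11),q0,velocity=.2); arm.move_linear(W(-.15,y,ZP),q0,velocity=.15)
b=np.array(fx()); push(-.122,.08,y); x=-.122
while x<.0599:
    x+=.002; f=np.array(push(x,.025,y))-b; log.append((round(x*1e3),*f.round(1)))
    if abs(f[1])>1.5: y+=.0002*np.clip(f[1],-5,5)
    if f[0]>11.5: print("HIGH");break
print(b,log[::3],log[-3:],y,get_state()['time_s'],D(get_state()['eef_pos']))
for n in("top","scene"): cv2.imwrite(f"pics/{n}4.png",vision.camera(n)[:,:,::-1])
a=cv2.imread("pics/top4.png")[90:250,195:385]; b=cv2.imread("pics/scene4.png")[165:325,230:340]
cv2.imwrite("pics/c5.png",cv2.resize(np.hstack([a,b]),None,fx=2.6,fy=2.6,interpolation=cv2.INTER_CUBIC))
E
python3 p.py
```

```text
[-0.63671116  0.24778306] [(-120, np.float64(1.4), np.float64(-0.9)), (-114, np.float64(1.0), np.float64(-0.7)), (-108, np.float64(2.1), np.float64(0.6)), (-102, np.float64(5.2), np.float64(0.3)), (-96, np.float64(1.9), np.float64(-0.3)), (-90, np.float64(1.6), np.float64(0.4)), (-84, np.float64(2.3), np.float64(-1.0)), (-78, np.float64(1.6), np.float64(0.3)), (-72, np.float64(2.1), np.float64(-0.8)), (-66, np.float64(1.1), np.float64(-0.2)), (-60, np.float64(1.6), np.float64(-0.0)), (-54, np.float64(2.3), np.float64(-0.2)), (-48, np.float64(2.1), np.float64(-0.2)), (-42, np.float64(1.3), np.float64(-0.2)), (-36, np.float64(1.4), np.float64(-0.2)), (-30, np.float64(1.1), np.float64(0.3)), (-24, np.float64(1.0), np.float64(-0.2)), (-18, np.float64(0.8), np.float64(-1.1)), (-12, np.float64(0.9), np.float64(0.6)), (-6, np.float64(1.0), np.float64(-0.6)), (0, np.float64(1.0), np.float64(0.4)), (6, np.float64(-0.0), np.float64(-0.5)), (12, np.float64(1.0), np.float64(0.2)), (18, np.float64(2.0), np.float64(-1.6)), (24, np.float64(0.9), np.float64(-0.2)), (30, np.float64(2.1), np.float64(-0.9)), (36, np.float64(3.5), np.float64(-2.3)), (42, np.float64(1.2), np.float64(-0.7)), (48, np.float64(1.7), np.float64(0.5)), (54, np.float64(2.1), np.float64(-0.4)), (60, np.float64(0.8), np.float64(0.2))] [(56, np.float64(2.0), np.float64(-0.1)), (58, np.float64(0.3), np.float64(-1.1)), (60, np.float64(0.8), np.float64(0.2))] 0.0017175652925206274 55.0167 [0.06047268 0.00195033]
```

```bash
python3 - <<'E'
from h import *
y=.0018; b=-.6; x=.060; F=0; L=[]
while F<8 and x<.135:
    x+=.003; F=push(x,.03,y)[0]-b; L.append((round(x*1e3,1),round(F,1)))
for i in range(4):
    if F>12: break
    x+=min((13-F)/1.2,.002*1e3)/1e3; F=push(x,.02,y)[0]-b; L.append((round(x*1e3,1),round(F,1)))
e=D(get_state()['eef_pos']); print(L,e,get_state()['time_s'])
if e[0]+.062>.131:
    arm.wait(.5); print(fx()[0]-b); arm.wait(.5); print(fx()[0]-b)
    push(e[0]-.014,.06,y); arm.move_linear(W(e[0]-.014,y,.13),q0,velocity=.2)
    print(get_state()['time_s'])
    cv2.imwrite("pics/top5.png",vision.camera("top")[:,:,::-1])
E
python3 - <<'E'
import cv2,numpy as np
a=cv2.imread("pics/top5.png")
if a is not None: cv2.imwrite("pics/c6.png",cv2.resize(a[90:250,195:385],None,fx=3.5,fy=3.5,interpolation=cv2.INTER_CUBIC))
E
```

```text
[(63.0, 0.8), (66.0, 1.0), (69.0, 0.9), (72.0, -0.1), (75.0, 0.3), (78.0, 1.2), (81.0, 0.1), (84.0, 0.4), (87.0, 1.6), (90.0, 5.7), (93.0, 10.0), (95.0, 14.4)] [0.09110411 0.00264682] 58.1167
12.84216632193005
14.33227130463028
60.1917
```

```bash
python3 - <<'E'
from h import *
arm.move_linear(W(-.1,0,.22),q0,velocity=.25); arm.wait(.6)
a=vision.camera("top")[90:250,195:385,::-1]; b=vision.camera("scene")[165:325,230:340,::-1]
cv2.imwrite("pics/c7.png",cv2.resize(np.hstack([a,b]),None,fx=2.6,fy=2.6,interpolation=cv2.INTER_CUBIC)); print(get_state()['time_s'])
E
```

```text
61.8833
```

View pics/c7.png

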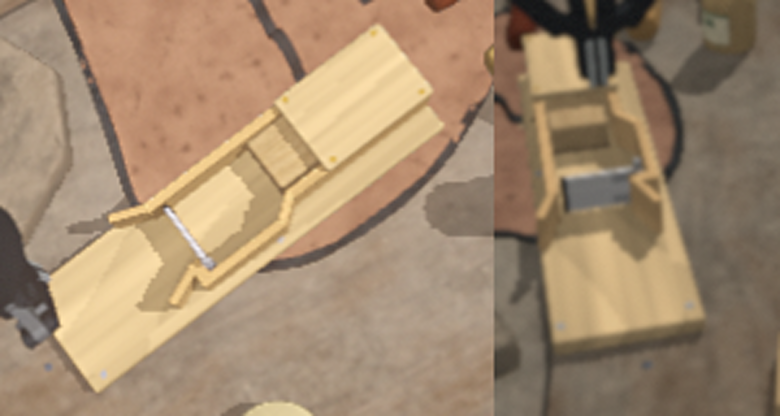

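The flap is shut, from (167,208) to (210,265). The block is under the roof with its rear end at about (265,165), and the gripper is clear. Handing in.

```bash
python3 -c "
from cell import close_job
print(close_job())"
```

```text
the job is handed in; nothing more can be done
None
```

The sanding block is in the dust dock and the job was handed in at about 62 s: I pressed the block home on the stop at about 13–14 N for a second, the flap is shut behind it, and the gripper is clear; an early push reached 22 N when the block caught in the mouth before the flap (centre near x = -60 mm), so I re-gripped it, realigned it and went on.

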